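Third hand at the shaker: hold the tube rack against the sprung clamp bar

TASK

Lend me a third hand at the shaker: take the pink tube rack from the bench, turn it so that a long side faces the red sprung bar, and set it down gently on the platform between the bar and the two clamps, centred on the bar and not yet pushing it. Then, pushing or holding it near the middle of its length so that I can get at both clamps, press it square against the bar until the bar has gone about half-way into its 20 mm of spring travel (5 to 6 N on the bar; never onto its stops), keep it steady there for three seconds, and finish your program while still holding it so: do not let go. Keep the rack upright, leave the clamps as they are for me to tighten, and leave everything else on the bench alone.

Things in the scene. Friction and masses are not known exactly. Their poses are not given: they have to be found in the camera images.
- pink_rack_center (a point): centre (half-way up) of the pink micro-tube rack, a closed plastic block with upright sides, 58 (its x) x 160 (its y, the long way) x 48 high, about 0.35 kg; tube caps stand 4 to 5 above its top. It stands loose on the bench, its long side roughly along the world x axis, and can be gripped across its 58 mm width. Its two long sides are alike
- pink_rack: the same pink rack; origin under its centre, on the ground it stands on; axes as above
- shaker: platform shaker, switched off, fixed to the bench at a small angle: cream housing, grey-matted square platform 300 x 300 whose top is 125 above the bench. Origin on the bench under the platform's centre; its x points from the control panel and clamps towards the sprung bar, its y along the bar. The platform does not move
- bar_face (a point): middle of the face of the sprung bar that the rack is to meet (it looks to the shaker's -x): the red rubber-sleeved bar lies along the shaker's y, 200 long, 18 thick, its axis 26 above the platform's top (bar's top 35 above it). Unpressed the face is at x = 85, y = 0, z = 151 mm in the shaker's frame; it moves with the bar
- sprung_bar (a joint): travel of the sprung bar along the shaker's +x in m: 0 at rest (where it stands at the start), 0.020 on its stops. Springs: about 2 N to start it, then 0.35 N per mm (about 5.6 N at 0.010, 9 N on the stops). It springs back when let go
- clamp_left (a joint): slide of the left corner clamp (shaker y = +55) along its slot towards the bar, in m; 0 as parked at the platform's near edge. Loose until its black thumb knob is tightened. Parked, its jaw's rubber face is at shaker x = -97, 26 wide, 36 high above the platform; foot and knob lie behind it to x = -147
- clamp_right (a joint): the same for the right corner clamp, at shaker y = -55; 84 mm are free between the two clamps
- green_rack: green 3 x 8 micro-tube rack, the same 58 x 160 x 48 as the pink one, loose; origin under its centre. Leave it alone
- tip_box: teal pipette-tip box 85 x 122 x 78 high, loose; origin under its centre. Leave it alone
- blue_rack: blue tall tube rack 70 x 125 x 106 high with yellow-capped tubes, loose; origin under its centre. Leave it alone
- wash_bottle: white squeeze bottle with orange spout, 60 across, 165 high, loose; origin under its centre. Leave it alone
- timer: white bench timer 62 x 75 x 16 lying flat, loose; origin under its centre. Leave it alone
- beaker: clear plastic beaker 72 across, 92 high, loose; origin under its centre. Leave it alone
Not all that is in view belongs to the job. Several things look just like the pink_rack: the one meant starts nearest to the robot's base.

How it is judged:
On the way, in this order (a step that is already met when the one before it is completed fails the run):
1. the pink rack stands on the shaker's platform, a long side facing the sprung bar, centred on it within 25 mm, and the bar is not yet pressed (z of pink_rack_center in the frame of shaker between 0.143 and 0.155 m and y of pink_rack_center in the frame of shaker between -0.025 and 0.025 m and contact force between pink_rack and shaker above 0.3 N and angle between the y axis of pink_rack_center and the y axis of shaker, either way round below 0.2 rad and value of joint sprung_bar below 0.003 m and linear speed of pink_rack below 0.05 m/s), for 0.2 s.
2. the rack is held pressed square against the bar, the bar 6 to 14 mm into its travel, for 2 s (z of pink_rack_center in the frame of shaker between 0.143 and 0.155 m and y of pink_rack_center in the frame of shaker between -0.025 and 0.025 m and contact force between pink_rack and shaker above 0.3 N and angle between the y axis of pink_rack_center and the y axis of shaker, either way round below 0.08 rad and value of joint sprung_bar between 0.006 and 0.014 m and contact force between pink_rack and sprung_bar between 3 and 9 N and (contact force between pink_rack and the fingers above 1.5 N or contact force between pink_rack and the arm above 1.5 N) and y of the grasp point in the frame of pink_rack_center between -0.04 and 0.04 m and linear speed of pink_rack below 0.01 m/s), for 2 s.
At the end, for the whole second after the job is handed in: Rack standing on the platform, square to the bar (0.08 rad), centred (25 mm), pushed by the robot within 40 mm of its middle; bar 6 to 14 mm into its travel under 3 to 9 N from the rack, steady; clamps moved under 10 mm, other things under 30 mm (all of step 2 and value of joint each of clamp_left, clamp_right below 0.01 m and distance of each of green_rack, tip_box, blue_rack, wash_bottle, timer, beaker from where it was at the start of the episode below 0.03 m); the arm keeps its last pose, push and grip.
It fails at once if the sprung bar is driven onto its stops (18.5 mm of its 20 mm travel) (value of joint sprung_bar above 0.0185 m).
It fails at once if the pink rack is tipped by more than 0.4 rad (angle between pink_rack_center's own z axis and vertical above 0.4 rad).
It fails at once if the pink rack is dropped: it moves faster than 0.4 m/s with no finger on it (linear speed of pink_rack above 0.4 m/s and contact force between pink_rack and the fingers below 0.05 N).
It fails at once if another thing on the bench is moved by more than 30 mm (distance of any of green_rack, tip_box, blue_rack, wash_bottle, timer, beaker from where it was at the start of the episode above 0.03 m).
It also fails if it takes over 61 s, if anything falls off the work surface, if the arm or the gripper's body presses on something with over 40 N, if the wrist force passes 120 N, or if a joint passes its speed limit or range.

ROBOT

A 6-joint arm with a two-finger parallel gripper is mounted at the origin on the work surface. World frame = base frame: x ahead of the robot, y to its left, z up, the work surface at z = 0. Lengths are in m, angles in rad, forces in N, time in s.
With the tool pointing down it reaches from about 0.325 to 0.9 m from the base axis. Payload 3.5 kg.
Tool frame: the origin (TCP) lies at the centre of the arm's flange, where the gripper is bolted on; the fingertips stand 173 mm ahead of it and the grasp point (between the pads) lies 155 mm ahead of it; z points along the fingers, y is the direction in which the jaws open and shut (so a half turn about z gives the same grasp; the last joint's range is limited). The gripper opens to 85 mm and grips with 20 to 120 N. Pads are 22 mm wide; open, the fingers measure 114 mm over their backs; the gripper's body (76 mm by 85 mm) begins 54 mm behind the grasp point. The pads swing forward as they close: fully open they stand 13 mm farther back than shut.
Start: joints at [1.007, 0.276, -0.026, 1.268, 0, 1.467], TCP at [0.278, 0.56, 0.405] pointing down, gripper open.
Joint ranges: [-3.12, 3.12], [-0.85, 1.88], [-1.08, 1.24], [-1.95, 2.15], [-1.57, 1.53], [-3.14, 3.14]. Speed limits (rad/s): [2.57, 2.57, 3.14, 3.14, 3.14, 3.14].

INTERFACE

Orientations are given as a rotation vector (axis times angle).
In Python, from bench import sense, vision, hand_in, finder gives the robot as it stands. The module is installed in compiled form; this text tells all that it offers.
- The arm moves only by the tool jog_arm, never from a script. Its argument "series" is a list that holds one entry, the list of rows, each a list of 7 numbers: the opening in per cent of the stroke, from 0 (shut) to 100 (fully open), then the shift along the tool's x, y, z in cm, then the turn, a rotation vector about the tool's x, y, z in rad. In form: [[[jaw, x, y, z, wx, wy, wz], ...]]. A call has exactly 5 rows; each row shifts and turns the commanded pose from where the row before left it, along the tool's axes as they then stand; what a row does not reach is not made up. A row lasts 1/12 s, in which the tool goes at most 41.7 mm and 7.16 degrees, less where a joint would pass 70% of its speed; a pose out of reach is approached as far as the arm can. A call with a gripper value outside its range is refused whole. The fingers move at their own pace and stop on an object; the grip force is fixed at half the most. Time passes only in rows, so rows that do not move let the fingers close, or fill a call up. It gives the time, the measured TCP pose, the force and the opening at its end, in the units of the state.
- sense(): the state, without advancing time (a new reading comes with each control period).
- vision.read_camera(name): name is "scene" or "side" or "wrist"; returns a dict with "img" (400x640x3 uint8, red, green, blue), "fx", "fy", "cx", "cy" (pixels), "cam_to_world" (4x4, takes a point from camera to world coordinates); the wrist camera has in their place "T_tool_cam" (4x4, takes a point from camera to tool coordinates, whose origin is the TCP and whose axes are the flange's). Camera axes: x right, y up, looking along -z (the intrinsics and any distortion apply to the point x, -y, -z); pixel columns grow to the right and rows downward; lengths in m; the calibration is good to about 2 mm. A picture is of the moment at which its call begins: read the wrist's pose just before it. There is no depth.
- hand_in(): hands the job in, once; it reports no verdict.
Trained networks look in the newest picture that a camera, given by its name, has taken for a name from the list of things; names that differ only in an ending like _2 or _b are one class to them, and where a whole thing is asked for, a point or a joint stands for the part that bears it (a point fixed in the world has none). Each returns a list of dicts, best first, with "confidence" (0 to 1); they miss things now and then, are a little off and sometimes report something else, mostly with a low value. They report only what shows in the picture. A call takes as long as a camera call. They do not tell look-alikes from the thing itself.
- finder.spot_in(camera, name): "bbox" ([left, top, right, bottom] in pixels, round what is visible of it).
- finder.cut_out(camera, name): "pixels" (400x640 bool, what is visible of it) and "bbox" ([left, top, right, bottom] in pixels, round what is visible of it).
The state is a dict: "time_s": time; "joints": joint angles; "joint_vel": joint speeds; "joint_torque": joint torques, N m; "tool_pos": TCP position; "tool_rot": TCP orientation; "wrist_force": force on the tool from outside, world axes, zero at the start; "moment": the same for the moment, N m; "width": opening from 0.0 (shut) to 1.0 (fully open).
Only numpy, scipy, OpenCV 4.12 (cv2) and the standard library are available. Lean on these libraries where they do the work, as an engineer would, in place of code of your own. Each camera call takes 0.05 s, during which the arm holds its last target.

## Working session

There is one attempt and no reset: what is moved stays moved. The work goes in short steps, Python scripts to look and compute and a tool call to move; the robot and the scene stay as the last step left them, time stands still between calls to the robot, and variables do not carry over. Pictures are saved under pics/ and viewed, and the job is handed in when it is done.

Besides the shell and the picture viewer there is one more tool, called as a command line: name --argument value ..., lists and objects as JSON in quotes. jog_arm: Moves the arm, as the interface text tells. Its arguments: {"type":"object","properties":{"series":{"type":"array","items":{"type":"array","items":{"type":"array","items":{"type":"number"}}}}},"required":["series"]}

```bash
mkdir -p pics
cat > h.py <<'E'
import numpy as np,cv2
from bench import sense,vision,hand_in,finder
from scipy.spatial.transform import Rotation as R
def T_tool():
    s=sense();T=np.eye(4);T[:3,:3]=R.from_rotvec(s['tool_rot']).as_matrix();T[:3,3]=s['tool_pos'];return T
def cam(n):
    T=T_tool();c=vision.read_camera(n)
    c['T']=T@c['T_tool_cam'] if n=='wrist' else np.array(c['cam_to_world'])
    return c
def save(c,f): cv2.imwrite('pics/'+f,cv2.cvtColor(c['img'],cv2.COLOR_RGB2BGR))
def ray(c,uv,z):
    u,v=uv
    d=np.array([(u-c['cx'])/c['fx'],-(v-c['cy'])/c['fy'],-1.]);d=c['T'][:3,:3]@d;o=c['T'][:3,3]
    return o+d*(z-o[2])/d[2]
def proj(c,p):
    q=np.linalg.inv(c['T'])@np.append(p,1);return np.array([c['cx']+c['fx']*q[0]/-q[2],c['cy']-c['fy']*q[1]/-q[2]])
E
python3 - <<'E'
from h import *
print(sense())
for n in ['scene','side','wrist']:
    c=cam(n);save(c,n+'0.png');print(n,[k for k in c],c['fx'],c['fy'],c['cx'],c['cy'],c['T'].round(3).tolist())
    for o in ['pink_rack','shaker','sprung_bar','clamp_left','clamp_right']:
        print(o,[(np.round(d['bbox']).tolist(),round(d['confidence'],2)) for d in finder.spot_in(n,o)])
E
```

```text
{'time_s': 0.0, 'joints': array([ 1.00658131e+00,  2.77122191e-01, -2.78499023e-02,  1.26797639e+00,
        2.37212811e-05,  1.46742879e+00]), 'joint_vel': array([ 0.0004219 , -0.00056052,  0.00121532,  0.00140096, -0.00066323,
        0.00108664]), 'joint_torque': array([ 8.52574613e-04, -4.45509231e+01,  2.95202672e+01,  1.63560582e-02,
       -7.20509092e-05, -3.99927387e-06]), 'tool_pos': array([0.2777262 , 0.55948076, 0.40358058]), 'tool_rot': array([-0.71734213, -3.05784956,  0.00318108]), 'wrist_force': array([-0.71468982, -1.06339211,  0.15658753]), 'moment': array([ 0.0052392 ,  0.00303578, -0.02511732]), 'width': 1.0002134761636243}
scene ['img', 'fx', 'fy', 'cx', 'cy', 'cam_to_world', 'T'] 395.4275098019993 395.4275098019993 314.965752270163 201.72727556140302 [[0.505, -0.7, 0.505, 1.18], [0.863, 0.406, -0.3, -0.107], [0.005, 0.587, 0.809, 1.081], [0.0, 0.0, 0.0, 1.0]]
pink_rack [([343.0, 146.0, 391.0, 177.0], 0.9), ([388.0, 116.0, 423.0, 152.0], 0.7), ([316.0, 168.0, 355.0, 206.0], 0.56)]
shaker [([114.0, 204.0, 259.0, 346.0], 0.84)]
sprung_bar [([162.0, 258.0, 241.0, 32
[... 445 characters left out ...]
98), ([197.0, 175.0, 238.0, 197.0], 0.81), ([236.0, 183.0, 264.0, 215.0], 0.7)]
shaker [([318.0, 220.0, 470.0, 330.0], 0.82)]
sprung_bar [([391.0, 225.0, 447.0, 258.0], 0.61)]
clamp_left [([340.0, 252.0, 361.0, 270.0], 0.69)]
clamp_right [([369.0, 271.0, 388.0, 290.0], 0.61)]
wrist ['img', 'fx', 'fy', 'cx', 'cy', 'T_tool_cam', 'T'] 280.45117958472457 280.45117958472457 326.65618057593343 198.77757586955047 [[0.444, -0.861, -0.248, 0.217], [0.896, 0.427, 0.123, 0.59], [-0.0, -0.277, 0.961, 0.375], [0.0, 0.0, 0.0, 1.0]]
pink_rack [([310.0, 251.0, 418.0, 331.0], 0.72), ([451.0, 143.0, 534.0, 274.0], 0.7), ([245.0, 301.0, 300.0, 346.0], 0.61)]
shaker []
sprung_bar []
clamp_left []
clamp_right []
```

View pics/scene0.png

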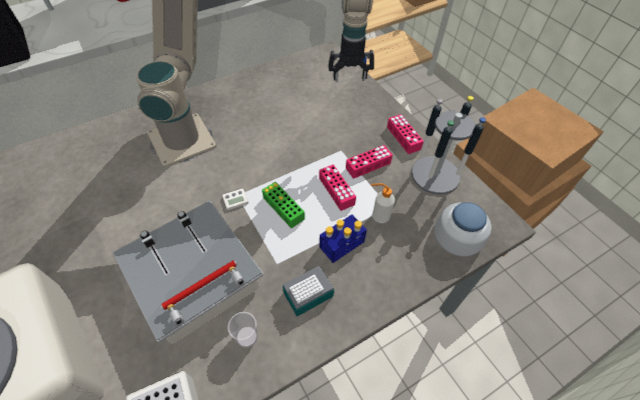

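View pics/side0.png

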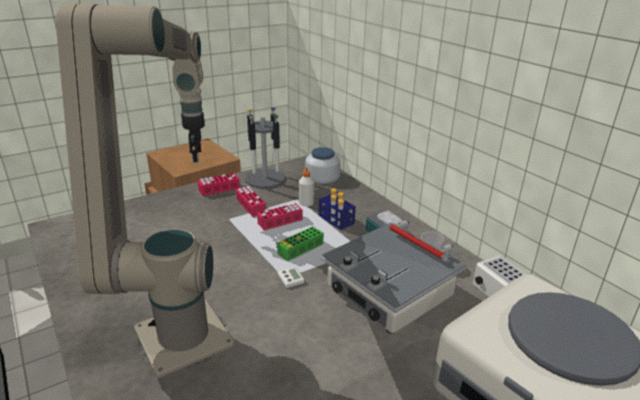

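View pics/wrist0.png

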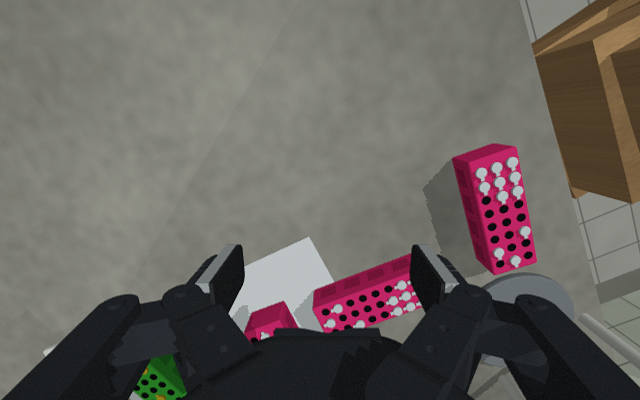

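The scene shows three pink racks, at about (337,186), (369,161) and (405,133), plus the shaker lower left with the bar at (200,285). Next I'll measure their positions and pick out the rack nearest the base.

```bash
cat >> h.py <<'E'
from scipy.optimize import minimize
def boxpts(x,y,a,sx,sy,z0,z1):
    P=[]
    for z in (z0,z1):
        for i,j in((1,1),(1,-1),(-1,-1),(-1,1)):
            P.append([x+np.cos(a)*i*sx/2-np.sin(a)*j*sy/2,y+np.sin(a)*i*sx/2+np.cos(a)*j*sy/2,z])
    return np.array(P)
def hullmask(c,P,sc=4):
    q=np.array([proj(c,p) for p in P]);h=cv2.convexHull(((q+.5)*sc).astype(np.float32)).astype(np.int32)
    m=np.zeros((400*sc,640*sc),np.uint8);cv2.fillConvexPoly(m,h,1)
    return cv2.resize(m.astype(np.float32),(640,400),interpolation=cv2.INTER_AREA)
def fit(obs,x,y,a,sx=.058,sy=.16,z0=0,z1=.048):
    # obs: list of (cam,mask)
    def f(v):
        t=0
        for c,m in obs:
            h=hullmask(c,boxpts(*v,sx,sy,z0,z1));M=m.astype(np.float32)
            t+=1-np.minimum(h,M).sum()/np.maximum(h,M).sum()
        return t/len(obs)
    best=None
    for da in (-.35,0,.35):
        r=minimize(f,[x,y,a+da],method='Nelder-Mead',options=dict(initial_simplex=np.array([[x,y,a+da],[x+.02,y,a+da],[x,y+.02,a+da],[x,y,a+da+.2]]),maxiter=150,xatol=1e-4))
        if best is None or r.fun<best.fun:best=r
    return best
E
python3 - <<'E'
from h import *
obs={}
for n in ['scene','side']:
    c=cam(n);out=finder.cut_out(n,'pink_rack')
    for d in out:
        m=d['pixels'].astype(np.uint8)
        pts=np.argwhere(m)[:,::-1].astype(float)
        ctr=pts.mean(0);w=ray(c,ctr,.035)
        g=np.array([ray(c,p,.035)[:2] for p in pts[::5]]);e=np.linalg.eigh(np.cov(g.T))[1][:,1]
        print(n,round(d['confidence'],2),ctr.round(),w.round(3),'long axis deg',np.degrees(np.arctan2(e[1],e[0])).round(), 'dist',np.hypot(*w[:2]).round(3),m.sum())
        obs.setdefault(n,[]).append((c,m,w))
for c,m,w in obs['scene']:
    k=min(obs['side'],key=lambda o:np.hypot(*(o[2]-w)[:2]))
    for os in ([(c,m)],[k[:2]],[(c,m),k[:2]]):
        r=fit(os,w[0],w[1],np.pi/2);print(r.x.round(4),round(r.fun,3))
E
```

```text
scene 0.89 [337. 187.] [0.513 0.372 0.035] long axis deg 173.0 dist 0.634 949
scene 0.79 [404. 133.] [0.422 0.728 0.035] long axis deg 167.0 dist 0.842 827
scene 0.72 [367. 161.] [0.468 0.529 0.035] long axis deg 92.0 dist 0.707 872
side 0.91 [250. 200.] [0.455 0.523 0.035] long axis deg 80.0 dist 0.693 530
side 0.58 [279. 216.] [0.494 0.364 0.035] long axis deg -167.0 dist 0.614 826
side 0.55 [218. 183.] [0.408 0.719 0.035] long axis deg -162.0 dist 0.827 677
[0.5025 0.3776 1.4996] 0.052
[0.5039 0.3816 1.521 ] 0.058
[0.5035 0.3781 1.4935] 0.067
[0.4132 0.7364 1.4421] 0.052
[0.4169 0.7411 1.4277] 0.054
[0.4136 0.7369 1.4469] 0.067
[0.4602 0.5381 3.1141] 0.094
[ 0.4634  0.544  -0.0784] 0.14
[0.4616 0.5381 3.0716] 0.125
```

Run:
```python
from h import *
for n,b in (('scene',(100,190,270,350)),('side',(310,215,480,330))):
    c=cam(n);i=c['img'][b[1]:b[3],b[0]:b[2]]
    cv2.imwrite(f'pics/{n}_sh.png',cv2.resize(i[:,:,::-1],None,fx=4.5,fy=3.6 if 0 else 3.7,interpolation=cv2.INTER_CUBIC))
```

```text
(no output)
```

View pics/scene_sh.png

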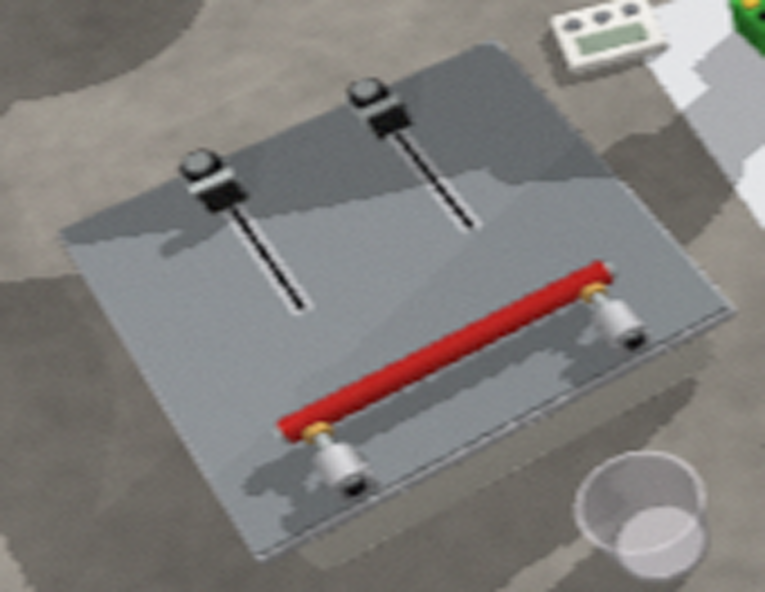

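View pics/side_sh.png

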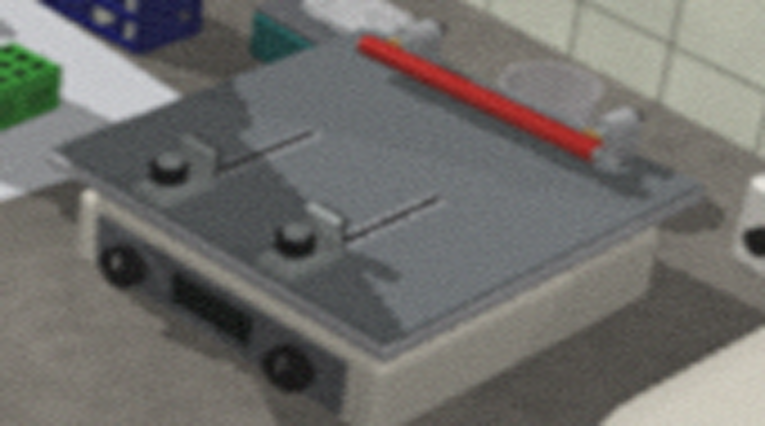

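Run:
```python
from h import *
# fit shaker pose: red bar mask segment in scene+side, as box
obs=[];O={}
for n in ['scene','side']:
    c=cam(n);hsv=cv2.cvtColor(c['img'],cv2.COLOR_RGB2HSV)
    m=((hsv[...,0]<6)|(hsv[...,0]>176))&(hsv[...,1]>150)&(hsv[...,2]>60)
    b=(155,250,250,325) if n=='scene' else (385,220,455,265)
    k=np.zeros_like(m);k[b[1]:b[3],b[0]:b[2]]=m[b[1]:b[3],b[0]:b[2]]
    pts=np.argwhere(k)[:,::-1];print(n,k.sum(),pts.min(0),pts.max(0))
    obs.append((c,k)); O[n]=c
    g=np.array([ray(c,p,.155)[:2] for p in pts]);w=g.mean(0);print(w)
for os in (obs[:1],obs[1:],obs):
    r=fit(os,w[0],w[1],0,.018,.2,.142,.160);v=r.x
    a=v[2];ex=np.array([np.cos(a),np.sin(a)]);print('bar',v.round(4),r.fun, 'shaker',(v[:2]-.094*ex).round(4))
# platform mat fit
for n in O:
    d=finder.cut_out(n,'shaker');print(n,len(d),d[0]['pixels'].sum(),d[0]['bbox'])
```

```text
scene 491 [162 261] [235 308]
[ 0.67737179 -0.14679402]
side 278 [390 225] [442 257]
[ 0.67147979 -0.15044738]
bar [ 0.673  -0.1439  0.1141] 0.403900146484375 shaker [ 0.5796 -0.1546]
bar [ 0.677  -0.1413  0.053 ] 0.4598008394241333 shaker [ 0.5832 -0.1463]
bar [ 0.6743 -0.1434  0.0484] 0.44076526165008545 shaker [ 0.5804 -0.1479]
scene 1 12318 [112.3, 205.5, 261.0, 342.5]
side 1 9658 [320.2, 222.1, 468.9, 330.0]
```

Run:
```python
from h import *
C={'scene':[((62,232),-1,-1),((495,42),-1,1),((735,310),1,1),((258,560),1,-1)],'side':[((55,150),-1,1),((385,355),-1,-1),((703,188),1,-1)]}
off={'scene':(100,190),'side':(310,215)}
from scipy.optimize import least_squares
al=[]
def res(v,L):
    a=v[2];r=[]
    for c,q,i,j in L:
        p=[v[0]+.15*(i*np.cos(a)-j*np.sin(a)),v[1]+.15*(i*np.sin(a)+j*np.cos(a)),.125];r+=list(proj(c,p)-q)
    return np.array(r)
for n in C:
    c=cam(n);L=[(c,np.array([q[0]/4.5+off[n][0],q[1]/3.7+off[n][1]])-.4,i,j) for q,i,j in C[n]]
    for l in L: print(n,l[2:],ray(c,l[1],.125).round(4))
    r=least_squares(res,[.58,-.15,.1],args=(L,));print(r.x.round(4),r.fun.round(1))
    al+=L
r=least_squares(res,[.58,-.15,.1],args=(al,));v=r.x;print(v.round(4),r.fun.round(1))
# overlay
def W(x,y,z):
    a=v[2];return [v[0]+x*np.cos(a)-y*np.sin(a),v[1]+x*np.sin(a)+y*np.cos(a),z]
for n in C:
    c=cam(n);im=cv2.resize(c['img'][:,:,::-1],None,fx=4,fy=4,interpolation=cv2.INTER_CUBIC)
    def ln(ps,col):
        q=[tuple(int(t) for t in (proj(c,W(*p))+.5)*4) for p in ps]
        for s,t in zip(q,q[1:]): cv2.line(im,s,t,col,1)
    ln([(-.15,-.15,.125),(-.15,.15,.125),(.15,.15,.125),(.15,-.15,.125),(-.15,-.15,.125)],(0,255,0))
    ln([(.085,-.1,.151),(.085,.1,.151),(.103,.1,.151),(.103,-.1,.151),(.085,-.1,.151)],(255,0,0))
    for s in(1,-1): ln([(-.097,s*.055-.013,.161),(-.097,s*.055+.013,.161)],(0,255,255))
    x,y=off[n];cv2.imwrite(f'pics/ov_{n}.png',im[y*4:y*4+590,x*4:x*4+700])
```

```text
scene (-1, -1) [ 0.4556 -0.3146  0.125 ]
scene (-1, 1) [ 0.4239 -0.0241  0.125 ]
scene (1, 1) [0.7168 0.0101 0.125 ]
scene (1, -1) [ 0.7485 -0.284   0.125 ]
[ 0.5851 -0.1526  0.1088] [-1.6 -0.4  0.9 -1.6  1.1 -0.1 -0.3  1.1]
side (-1, 1) [ 0.419  -0.0313  0.125 ]
side (-1, -1) [ 0.444  -0.3275  0.125 ]
side (1, -1) [ 0.7399 -0.2887  0.125 ]
[ 0.5789 -0.1598  0.1111] [-2.4 -0.1  0.2 -0.8  2.1  0.1]
[ 0.5837 -0.1542  0.1101] [-2.4 -0.4  0.1 -1.7  0.3 -0.4 -1.1  0.9 -2.1 -1.5  0.1 -2.8  1.8 -1.4]
```

View pics/ov_scene.png

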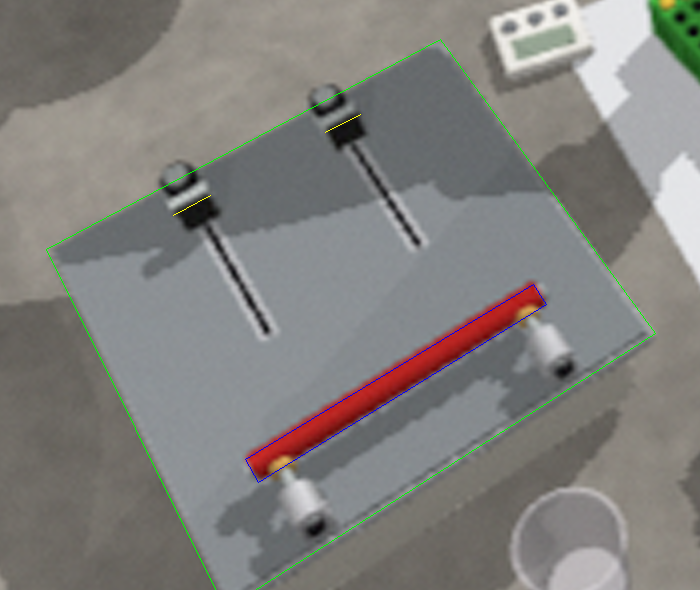

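View pics/ov_side.png

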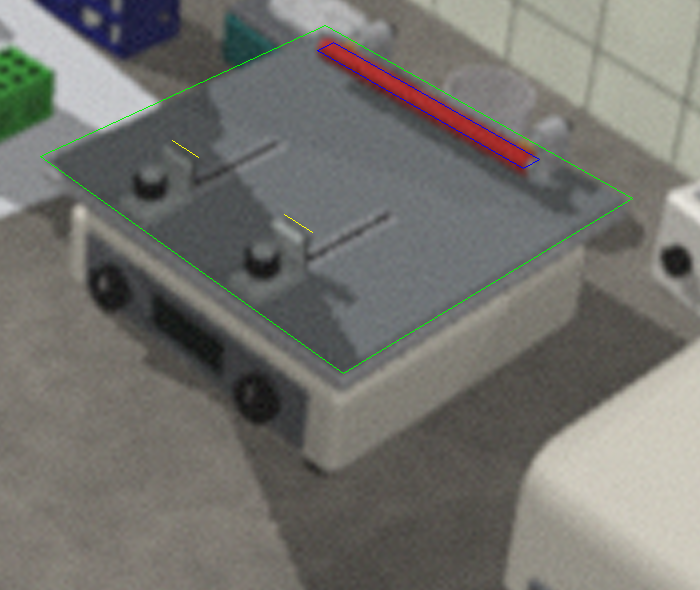

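```bash
cat >> h.py <<'E'
def plan(target,yaw,n,jaw):
    """rows to bring TCP to target (xyz), tool z down, tool y at world angle yaw (mod pi)"""
    T=T_tool();p=T[:3,3];Rm=T[:3,:3]
    best=None
    for k in(0,np.pi):
        a=yaw+k;y=np.array([np.cos(a),np.sin(a),0]);z=np.array([0,0,-1.]);G=np.column_stack([np.cross(y,z),y,z])
        w=R.from_matrix(Rm.T@G).as_rotvec()
        if best is None or np.linalg.norm(w)<np.linalg.norm(best):best=w
    w=best/n;d=(np.array(target)-p)/n;rows=[]
    print('pose',p.round(4),'rot',best.round(4),'per-row mm',np.linalg.norm(d)*1e3,'deg',np.degrees(np.linalg.norm(w)))
    for i in range(n):
        t=Rm.T@d*100;rows.append([jaw]+t.round(2).tolist()+w.round(3).tolist());Rm=Rm@R.from_rotvec(w).as_matrix()
    for i in range(0,n,5):print(rows[i:i+5])
E
python3 -c "
from h import *
plan([.503,.379,.33],1.497,10,100)"
```

```text
pose [0.2779 0.5598 0.4047] rot [ 0.     0.    -0.387] per-row mm 29.823099708150625 deg 2.2172076818011988
[[100, -2.82, -0.62, 0.75, 0.0, 0.0, -0.039], [100, -2.79, -0.73, 0.75, 0.0, 0.0, -0.039], [100, -2.76, -0.83, 0.75, 0.0, 0.0, -0.039], [100, -2.73, -0.94, 0.75, 0.0, 0.0, -0.039], [100, -2.69, -1.05, 0.75, 0.0, 0.0, -0.039]]
[[100, -2.65, -1.15, 0.75, 0.0, 0.0, -0.039], [100, -2.6, -1.25, 0.75, 0.0, 0.0, -0.039], [100, -2.55, -1.35, 0.75, 0.0, 0.0, -0.039], [100, -2.5, -1.45, 0.75, 0.0, 0.0, -0.039], [100, -2.44, -1.54, 0.75, 0.0, 0.0, -0.039]]
```

jog_arm --series '[[[100, -2.82, -0.62, 0.75, 0, 0, -0.039], [100, -2.79, -0.73, 0.75, 0, 0, -0.039], [100, -2.76, -0.83, 0.75, 0, 0, -0.039], [100, -2.73, -0.94, 0.75, 0, 0, -0.039], [100, -2.69, -1.05, 0.75, 0, 0, -0.039]]]'

```text
time_s: 2.02
tool_pos: [0.3913, 0.4686, 0.367]
tool_rot: [0.413, 3.114, 0.001]
wrist_force: [0.1, -0.0, -0.0]
width: 1.001
```

jog_arm --series '[[[100, -2.65, -1.15, 0.75, 0, 0, -0.039], [100, -2.6, -1.25, 0.75, 0, 0, -0.039], [100, -2.55, -1.35, 0.75, 0, 0, -0.039], [100, -2.5, -1.45, 0.75, 0, 0, -0.039], [100, -2.44, -1.54, 0.75, 0, 0, -0.039]]]'

```text
time_s: 2.43
tool_pos: [0.5042, 0.3783, 0.3295]
tool_rot: [0.108, 3.14, 0.0]
wrist_force: [0.1, 0.3, 0.5]
width: 0.997
```

Run:
```python
from h import *
c=cam('wrist')
print(sense()['tool_pos'],sense()['time_s'],sense()['wrist_force'])
v=(.503,.379,1.497)
im=c['img'][:,:,::-1].copy()
for p in boxpts(*v,.058,.16,0,.048): 
    u=proj(c,p);cv2.circle(im,(int(u[0]),int(u[1])),3,(0,255,0),1)
cv2.imwrite('pics/w1.png',im)
for d in finder.cut_out('wrist','pink_rack'): print(d['confidence'],d['bbox'])
plan([.503,.379,.181],1.497,5,100)
```

```text
[0.50751904 0.375478   0.32779252] 2.4833 [ 2.21585667 -1.81209885 -1.02525425]
0.86 [295.4, 105.2, 362.1, 272.5]
0.74 [400.5, 102.7, 602.6, 174.4]
0.5 [630.9, 126.0, 639.0, 154.2]
pose [0.5057 0.3768 0.3283] rot [-0.0018 -0.0002 -0.0013] per-row mm 29.458614008039838 deg 0.025590209925785305
[[100, 0.06, 0.05, 2.94, -0.0, -0.0, -0.0], [100, 0.06, 0.04, 2.94, -0.0, -0.0, -0.0], [100, 0.06, 0.04, 2.94, -0.0, -0.0, -0.0], [100, 0.06, 0.04, 2.94, -0.0, -0.0, -0.0], [100, 0.06, 0.04, 2.94, -0.0, -0.0, -0.0]]
```

View pics/w1.png

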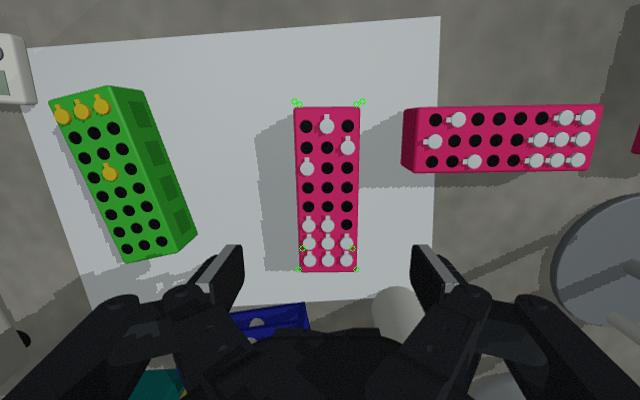

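The target rack runs from (294,107) to (360,271), centred between the finger tips at (243) and (412). The green and second pink racks are clear of the fingers, so I'll descend.

jog_arm --series '[[[100, 0.0, 0.05, 2.5, 0, 0, 0], [100, 0.0, 0.05, 2.5, 0, 0, 0], [100, 0.0, 0.0, 2.0, 0, 0, 0], [100, 0, 0, 1.0, 0, 0, 0], [100, 0, 0, 0, 0, 0, 0]]]'

```text
time_s: 2.95
tool_pos: [0.5016, 0.3799, 0.2469]
tool_rot: [-0.111, -3.135, 0.005]
wrist_force: [-1.0, -0.9, 0.4]
width: 0.999
```

Run:
```python
from h import *
c=cam('wrist');save(c,'w2.png')
c=cam('scene');cv2.imwrite('pics/s2.png',cv2.resize(c['img'][100:260,230:450,::-1],None,fx=3.5,fy=3.5,interpolation=cv2.INTER_CUBIC))
plan([.503,.379,.181],1.497,5,100)
```

```text
pose [0.5031 0.3808 0.2502] rot [0.0002 0.0001 0.0034] per-row mm 13.840716586174329 deg 0.03878221111897265
[[100, 0.0, -0.04, 1.38, 0.0, 0.0, 0.001], [100, 0.0, -0.04, 1.38, 0.0, 0.0, 0.001], [100, 0.0, -0.04, 1.38, 0.0, 0.0, 0.001], [100, 0.0, -0.04, 1.38, 0.0, 0.0, 0.001], [100, 0.0, -0.04, 1.38, 0.0, 0.0, 0.001]]
```

View pics/w2.png

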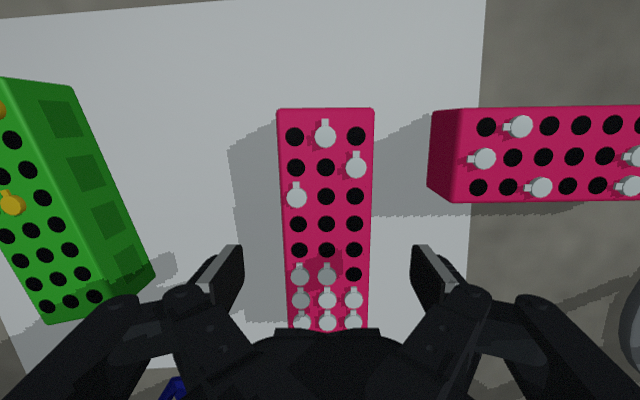

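View pics/s2.png

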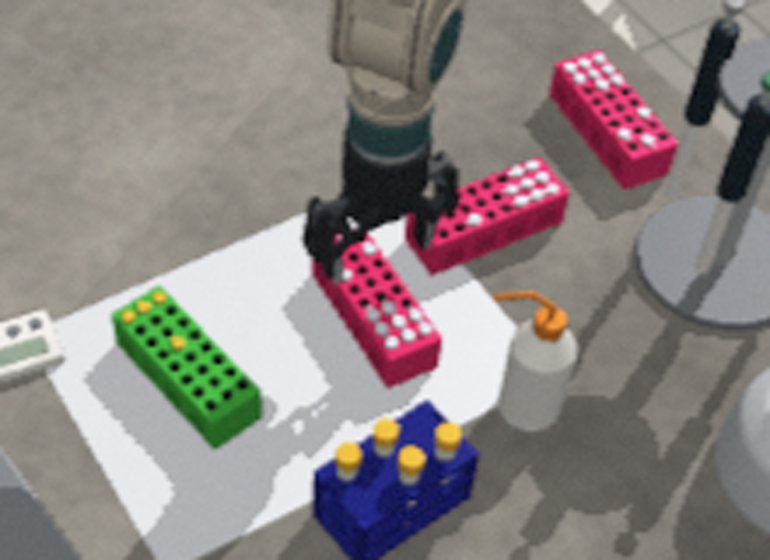

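Fingers straddle the rack, whose edges at y~300 are at columns 288 and 370. I'll go down and grip.

jog_arm --series '[[[100, 0, -0.04, 1.8, 0, 0, 0], [100, 0, -0.04, 1.8, 0, 0, 0], [100, 0, -0.04, 1.5, 0, 0, 0], [100, 0, 0, 1.2, 0, 0, 0], [100, 0, 0, 0.6, 0, 0, 0]]]'

```text
time_s: 3.47
tool_pos: [0.5033, 0.3794, 0.1806]
tool_rot: [0.111, 3.139, 0.0]
wrist_force: [0.2, -0.6, -0.4]
width: 0.998
```

jog_arm --series '[[[60, 0, 0, 0, 0, 0, 0], [50, 0, 0, 0, 0, 0, 0], [50, 0, 0, 0, 0, 0, 0], [50, 0, 0, 0, 0, 0, 0], [50, 0, 0, 0, 0, 0, 0]]]'

```text
time_s: 3.88
tool_pos: [0.5039, 0.3796, 0.1821]
tool_rot: [0.111, 3.137, 0.002]
wrist_force: [0.0, 0.5, 2.4]
width: 0.67
```

jog_arm --series '[[[40, 0, 0, 0, 0, 0, 0], [40, 0, 0, 0, 0, 0, 0], [40, 0, 0, 0, 0, 0, 0], [40, 0, 0, 0, 0, 0, 0], [40, 0, 0, 0, 0, 0, 0]]]'

```text
time_s: 4.3
tool_pos: [0.5039, 0.3797, 0.182]
tool_rot: [0.111, 3.137, 0.002]
wrist_force: [-0.1, 0.4, 6.5]
width: 0.672
```

Run:
```python
from h import *
s=sense();print(s)
c=cam('wrist');save(c,'w3.png')
```

```text
{'time_s': 4.3, 'joints': array([ 5.43309268e-01,  4.75943671e-01, -2.50971683e-01,  8.41276702e-01,
        3.83904913e-05,  6.14032879e-01]), 'joint_vel': array([-1.31130754e-03,  1.42114127e-03, -5.36043298e-06,  2.96458243e-04,
        5.47873038e-04, -1.24732745e-03]), 'joint_torque': array([-3.40017378e-01, -4.51271582e+01,  2.12750280e+01, -4.86666255e-02,
       -1.11921073e-02, -2.87978422e-03]), 'tool_pos': array([0.50387181, 0.37966231, 0.18204548]), 'tool_rot': array([1.10992789e-01, 3.13746989e+00, 2.28620854e-03]), 'wrist_force': array([-0.09165493,  0.38196064,  6.49072632]), 'moment': array([-0.07488354,  0.03277153,  0.05742338]), 'width': 0.6717800935891991}
```

View pics/w3.png

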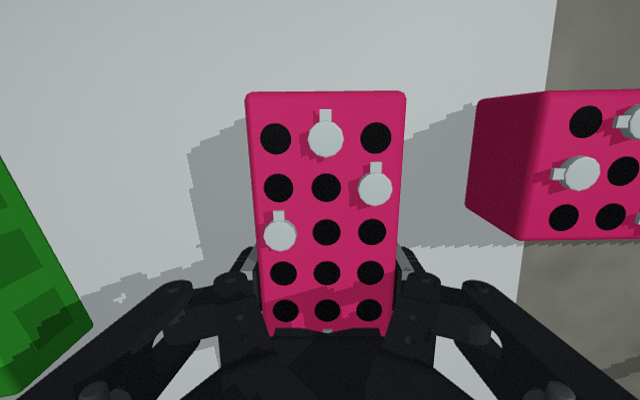

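Gripped: the width of 57 mm matches the rack. Now lift.

jog_arm --series '[[[40, 0, 0, -1, 0, 0, 0], [40, 0, 0, -2, 0, 0, 0], [40, 0, 0, -3, 0, 0, 0], [40, 0, 0, -3, 0, 0, 0], [40, 0, 0, -3, 0, 0, 0]]]'

```text
time_s: 4.77
tool_pos: [0.502, 0.3784, 0.3005]
tool_rot: [-0.111, -3.136, 0.004]
wrist_force: [0.2, 0.3, -4.0]
width: 0.67
```

jog_arm --series '[[[40, 0, 0, -3, 0, 0, 0], [40, 0, 0, -3, 0, 0, 0], [40, 0, 0, -3, 0, 0, 0], [40, 0, 0, -1, 0, 0, 0], [40, 0, 0, 0, 0, 0, 0]]]'

```text
time_s: 5.18
tool_pos: [0.5038, 0.3795, 0.4038]
tool_rot: [0.111, 3.135, 0.005]
wrist_force: [0.8, 0.7, -3.9]
width: 0.67
```

Run:
```python
from h import *
s=sense();print(s['wrist_force'],s['width'],s['moment'])
plan([.593,-.154,.40],.11,20,40)
```

```text
[ 0.83669812  0.70836096 -3.91374903] 0.6703048242715585 [ 0.03188011 -0.06124006 -0.00452656]
pose [0.5038 0.3795 0.4038] rot [0.0058 0.0016 1.3899] per-row mm 27.045850033170353 deg 3.981935066791471
[[40, -0.63, -2.63, 0.01, 0.0, 0.0, 0.069], [40, -0.81, -2.58, 0.01, 0.0, 0.0, 0.069], [40, -0.99, -2.52, 0.01, 0.0, 0.0, 0.069], [40, -1.16, -2.44, 0.02, 0.0, 0.0, 0.069], [40, -1.33, -2.35, 0.02, 0.0, 0.0, 0.069]]
[[40, -1.49, -2.26, 0.02, 0.0, 0.0, 0.069], [40, -1.64, -2.15, 0.02, 0.0, 0.0, 0.069], [40, -1.79, -2.03, 0.02, 0.0, 0.0, 0.069], [40, -1.93, -1.9, 0.02, 0.0, 0.0, 0.069], [40, -2.05, -1.76, 0.02, 0.0, 0.0, 0.069]]
[[40, -2.17, -1.61, 0.02, 0.0, 0.0, 0.069], [40, -2.28, -1.46, 0.02, 0.0, 0.0, 0.069], [40, -2.37, -1.3, 0.02, 0.0, 0.0, 0.069], [40, -2.46, -1.13, 0.02, 0.0, 0.0, 0.069], [40, -2.53, -0.96, 0.02, 0.0, 0.0, 0.069]]
[[40, -2.59, -0.78, 0.02, 0.0, 0.0, 0.069], [40, -2.64, -0.6, 0.02, 0.0, 0.0, 0.069], [40, -2.67, -0.41, 0.02, 0.0, 0.0, 0.069], [40, -2.7, -0.22, 0.02, 0.0, 0.0, 0.069], [40, -2.7, -0.04, 0.02, 0.0, 0.0, 0.069]]
```

jog_arm --series '[[[40, -0.63, -2.63, 0, 0, 0, 0.069], [40, -0.81, -2.58, 0, 0, 0, 0.069], [40, -0.99, -2.52, 0, 0, 0, 0.069], [40, -1.16, -2.44, 0, 0, 0, 0.069], [40, -1.33, -2.35, 0, 0, 0, 0.069]]]'

```text
time_s: 5.6
tool_pos: [0.5243, 0.2443, 0.3969]
tool_rot: [-0.652, -3.068, 0.005]
wrist_force: [0.1, 0.7, -4.4]
width: 0.669
```

jog_arm --series '[[[40, -1.49, -2.26, 0, 0, 0, 0.069], [40, -1.64, -2.15, 0, 0, 0, 0.069], [40, -1.79, -2.03, 0, 0, 0, 0.069], [40, -1.93, -1.9, 0, 0, 0, 0.069], [40, -2.05, -1.76, 0, 0, 0, 0.069]]]'

```text
time_s: 6.02
tool_pos: [0.547, 0.111, 0.3971]
tool_rot: [-1.169, -2.91, 0.004]
wrist_force: [0.6, -0.5, -3.3]
width: 0.673
```

jog_arm --series '[[[40, -2.17, -1.61, 0, 0, 0, 0.069], [40, -2.28, -1.46, 0, 0, 0, 0.069], [40, -2.37, -1.3, 0, 0, 0, 0.069], [40, -2.46, -1.13, 0, 0, 0, 0.069], [40, -2.53, -0.96, 0, 0, 0, 0.069]]]'

```text
time_s: 6.43
tool_pos: [0.5701, -0.022, 0.397]
tool_rot: [-1.652, -2.666, 0.004]
wrist_force: [1.1, 0.1, -4.2]
width: 0.673
```

jog_arm --series '[[[40, -2.59, -0.78, 0, 0, 0, 0.069], [40, -2.64, -0.6, 0, 0, 0, 0.069], [40, -2.67, -0.41, 0, 0, 0, 0.069], [40, -2.7, -0.22, 0, 0, 0, 0.069], [40, -2.7, -0.04, 0, 0, 0, 0.069]]]'

```text
time_s: 6.85
tool_pos: [0.5936, -0.155, 0.3968]
tool_rot: [-2.084, -2.342, 0.003]
wrist_force: [0.8, 0.9, -3.5]
width: 0.671
```

jog_arm --series '[[[40, 0, 0, 0, 0, 0, 0], [40, 0, 0, 0, 0, 0, 0], [40, 0, 0, 0, 0, 0, 0], [40, 0, 0, 0, 0, 0, 0], [40, 0, 0, 0, 0, 0, 0]]]'

```text
time_s: 7.27
tool_pos: [0.5943, -0.1529, 0.3998]
tool_rot: [-2.081, -2.351, 0.001]
wrist_force: [-0.1, -0.6, -2.9]
width: 0.67
```

Run:
```python
from h import *
s=sense();print(s['wrist_force'],s['width'],s['time_s'])
c=cam('wrist')
im=c['img'][:,:,::-1].copy()
v=(.5837,-.1545,.11)
def W(x,y,z):
    a=v[2];return [v[0]+x*np.cos(a)-y*np.sin(a),v[1]+x*np.sin(a)+y*np.cos(a),z]
def ln(ps,col):
    q=[tuple(int(t) for t in proj(c,W(*p))) for p in ps]
    for s,t in zip(q,q[1:]): cv2.line(im,s,t,col,1)
ln([(-.15,-.15,.125),(-.15,.15,.125),(.15,.15,.125),(.15,-.15,.125),(-.15,-.15,.125)],(0,255,0))
ln([(.085,-.1,.151),(.085,.1,.151),(.103,.1,.151),(.103,-.1,.151),(.085,-.1,.151)],(255,0,0))
for s in(1,-1): ln([(-.097,s*.055-.013,.161),(-.097,s*.055+.013,.161)],(0,255,255))
cv2.imwrite('pics/w4.png',im)
save(c,'w4raw.png')
plan([.593,-.154,.30],.11,10,40)
```

```text
[-0.1244877  -0.57037242 -2.88666621] 0.6697670138535622 7.2667
pose [ 0.5944 -0.1529  0.4002] rot [-0.0009 -0.0006  0.0116] per-row mm 10.020720189550373 deg 0.06651332890137772
[[40, -0.01, -0.01, 1.0, -0.0, -0.0, 0.001], [40, -0.01, -0.01, 1.0, -0.0, -0.0, 0.001], [40, -0.01, -0.01, 1.0, -0.0, -0.0, 0.001], [40, -0.01, -0.01, 1.0, -0.0, -0.0, 0.001], [40, -0.01, -0.01, 1.0, -0.0, -0.0, 0.001]]
[[40, -0.01, -0.01, 1.0, -0.0, -0.0, 0.001], [40, -0.01, -0.01, 1.0, -0.0, -0.0, 0.001], [40, -0.01, -0.01, 1.0, -0.0, -0.0, 0.001], [40, -0.01, -0.01, 1.0, -0.0, -0.0, 0.001], [40, -0.01, -0.01, 1.0, -0.0, -0.0, 0.001]]
```

View pics/w4.png

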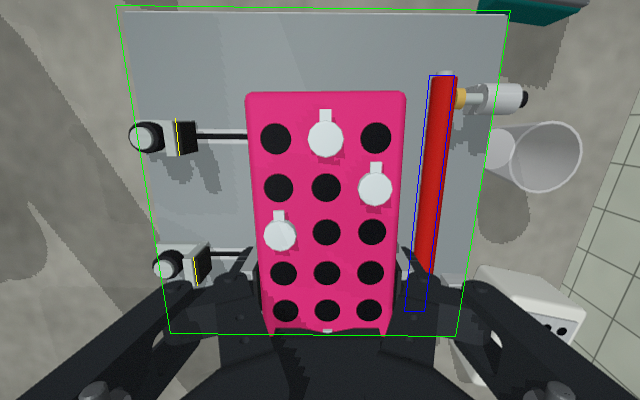

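The overlay of the estimated shaker pose matches the wrist view to about 3 mm: bar end at (437,78), clamps at (180,137) and (198,268). Lowering to just above the platform.

jog_arm --series '[[[40, 0, 0, 1.6, 0, 0, 0.005], [40, 0, 0, 2.0, 0, 0, 0.005], [40, 0, 0, 2.0, 0, 0, 0], [40, 0, 0, 1.6, 0, 0, 0], [40, 0, 0, 0.8, 0, 0, 0]]]'

```text
time_s: 7.73
tool_pos: [0.5937, -0.1528, 0.3183]
tool_rot: [-2.092, -2.339, 0.002]
wrist_force: [-0.5, 0.8, -4.2]
width: 0.673
```

jog_arm --series '[[[40, 0, 0, 0.2, 0, 0, 0], [40, 0, 0, 0.2, 0, 0, 0], [40, 0, 0, 0.1, 0, 0, 0], [40, 0, 0, 0.1, 0, 0, 0], [40, 0, 0, 0, 0, 0, 0]]]'

```text
time_s: 8.15
tool_pos: [0.5951, -0.1541, 0.3158]
tool_rot: [2.095, 2.339, 0.001]
wrist_force: [-0.1, -0.8, -3.3]
width: 0.673
```

Run:
```python
from h import *
s=sense();print(s['wrist_force'],s['tool_pos'])
c=cam('side');cv2.imwrite('pics/side5.png',cv2.resize(c['img'][180:330,310:480,::-1],None,fx=4.5,fy=3.9,interpolation=cv2.INTER_CUBIC))
```

```text
[-0.07233345 -0.75907467 -3.30463882] [ 0.59510501 -0.15411631  0.31578043]
```

View pics/side5.png

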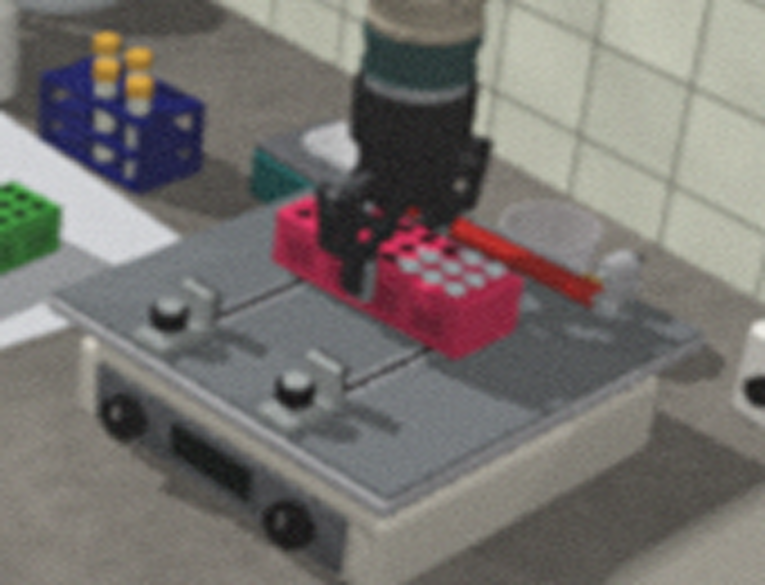

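jog_arm --series '[[[40, 0, 0, 0.2, 0, 0, 0], [40, 0, 0, 0.2, 0, 0, 0], [40, 0, 0, 0.1, 0, 0, 0], [40, 0, 0, 0.1, 0, 0, 0], [40, 0, 0, 0, 0, 0, 0]]]'

```text
time_s: 8.62
tool_pos: [0.5945, -0.154, 0.3083]
tool_rot: [-2.096, -2.34, 0.0]
wrist_force: [0.1, -0.6, -2.9]
width: 0.672
```

jog_arm --series '[[[40, 0, 0, 0.1, 0, 0, 0], [40, 0, 0, 0.1, 0, 0, 0], [40, 0, 0, 0.0, 0, 0, 0], [40, 0, 0, 0, 0, 0, 0], [40, 0, 0, 0, 0, 0, 0]]]'

```text
time_s: 9.03
tool_pos: [0.5947, -0.154, 0.3071]
tool_rot: [2.096, 2.34, 0.0]
wrist_force: [-1.5, 0.5, -0.6]
width: 0.674
```

jog_arm --series '[[[40, 0, 0, 0.1, 0, 0, 0], [40, 0, 0, 0.0, 0, 0, 0], [40, 0, 0, 0.0, 0, 0, 0], [40, 0, 0, 0, 0, 0, 0], [40, 0, 0, 0, 0, 0, 0]]]'

```text
time_s: 9.45
tool_pos: [0.5947, -0.154, 0.3071]
tool_rot: [2.095, 2.34, 0.0]
wrist_force: [-3.8, 2.1, 5.7]
width: 0.671
```

Run:
```python
from h import *
obs=[]
for n in ['scene','side']:
    c=cam(n);d=finder.cut_out(n,'pink_rack')
    for k in d: print(n,k['confidence'],np.round(k['bbox']))
c=cam('scene');cv2.imwrite('pics/scene6.png',cv2.resize(c['img'][190:350,100:270,::-1],None,fx=4.5,fy=3.7,interpolation=cv2.INTER_CUBIC))
print(sense()['wrist_force'])
```

```text
scene 0.88 [149. 236. 220. 287.]
scene 0.77 [386. 113. 421. 155.]
scene 0.63 [343. 143. 390. 177.]
side 0.9 [368. 234. 422. 275.]
side 0.9 [212. 173. 238. 196.]
side 0.68 [236. 183. 265. 217.]
side 0.45 [321. 225. 469. 332.]
[-3.86266526  1.81229927  4.64187161]
```

View pics/scene6.png

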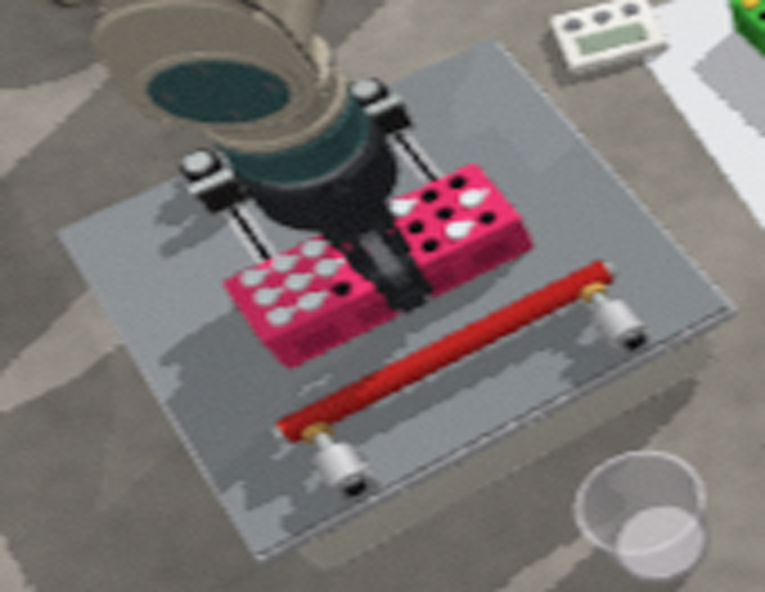

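The rack stands on the platform parallel to the bar and clear of it, and Fz has changed sign. Releasing.

jog_arm --series '[[[80, 0, 0, 0, 0, 0, 0], [95, 0, 0, 0, 0, 0, 0], [95, 0, 0, 0, 0, 0, 0], [95, 0, 0, 0, 0, 0, 0], [95, 0, 0, 0, 0, 0, 0]]]'

```text
time_s: 10.12
tool_pos: [0.5948, -0.1541, 0.3056]
tool_rot: [2.096, 2.34, 0.0]
wrist_force: [-0.5, 0.4, -0.4]
width: 0.95
```

jog_arm --series '[[[95, 0, 0, -0.5, 0, 0, 0], [95, 0, 0, -1.5, 0, 0, 0], [95, 0, 0, -2.5, 0, 0, 0], [95, 0, 0, -3, 0, 0, 0], [95, 0, 0, -3, 0, 0, 0]]]'

```text
time_s: 10.53
tool_pos: [0.5943, -0.1539, 0.4115]
tool_rot: [-2.095, -2.339, 0.001]
wrist_force: [0.8, -0.4, 0.3]
width: 0.949
```

Run:
```python
from h import *
print(sense()['time_s'],sense()['tool_pos'],sense()['width'])
obs=[]
for n in ['scene','side']:
    c=cam(n);hsv=cv2.cvtColor(c['img'],cv2.COLOR_RGB2HSV)
    d=finder.cut_out(n,'pink_rack')
    g=[(k,ray(c,np.argwhere(k['pixels'])[:,::-1].mean(0),.16)) for k in d]
    k,w=min(g,key=lambda t:np.hypot(t[1][0]-.593,t[1][1]+.154))
    print(n,w.round(3),np.round(k['bbox']))
    obs.append((c,k['pixels']))
    m=c['img'].copy();m[k['pixels']]=(255,255,0)
    cv2.imwrite(f'pics/{n}7.png',cv2.resize((m if 0 else c['img'])[190:340,100:480,::-1],None,fx=2,fy=2,interpolation=cv2.INTER_CUBIC))
sh=np.array([.5837,-.1545]);a=.11;Rm=np.array([[np.cos(a),np.sin(a)],[-np.sin(a),np.cos(a)]])
for o in (obs[:1],obs[1:],obs):
    r=fit(o,.593,-.154,.11,.058,.16,.125,.173);print(r.x.round(4),round(r.fun,3),'shaker frame',(Rm@(r.x[:2]-sh)).round(4))
```

```text
10.5333 [ 0.59431159 -0.15386221  0.41145953] 0.9489857080820493
scene [ 0.601 -0.156  0.16 ] [147. 236. 220. 289.]
side [ 0.584 -0.169  0.16 ] [368. 232. 422. 273.]
[ 0.5925 -0.155   0.0984] 0.094 shaker frame [ 0.0087 -0.0015]
[ 0.5949 -0.1538  0.0955] 0.048 shaker frame [ 0.0112 -0.0005]
[ 0.5934 -0.1548  0.1095] 0.077 shaker frame [ 0.0096 -0.0014]
```

View pics/scene7.png

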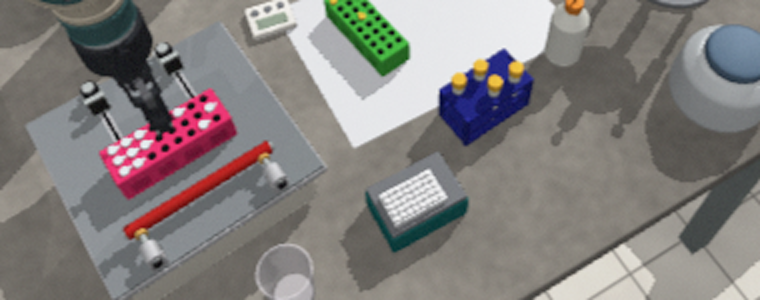

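```bash
python3 -c "
from h import *
plan([.534,-.161,.40],.11+np.pi/2,15,30)"
```

```text
pose [ 0.5951 -0.1541  0.4124] rot [ 3.5000e-03 -1.2000e-03  1.5708e+00] per-row mm 4.179806604312715 deg 6.000004041238943
[[30, -0.0, -0.41, 0.08, 0.0, -0.0, 0.105], [30, -0.04, -0.41, 0.08, 0.0, -0.0, 0.105], [30, -0.09, -0.4, 0.08, 0.0, -0.0, 0.105], [30, -0.13, -0.39, 0.08, 0.0, -0.0, 0.105], [30, -0.17, -0.37, 0.08, 0.0, -0.0, 0.105]]
[[30, -0.21, -0.35, 0.08, 0.0, -0.0, 0.105], [30, -0.24, -0.33, 0.08, 0.0, -0.0, 0.105], [30, -0.27, -0.3, 0.08, 0.0, -0.0, 0.105], [30, -0.3, -0.27, 0.08, 0.0, -0.0, 0.105], [30, -0.33, -0.24, 0.08, 0.0, -0.0, 0.105]]
[[30, -0.36, -0.2, 0.08, 0.0, -0.0, 0.105], [30, -0.37, -0.17, 0.08, 0.0, -0.0, 0.105], [30, -0.39, -0.13, 0.08, 0.0, -0.0, 0.105], [30, -0.4, -0.08, 0.08, 0.0, -0.0, 0.105], [30, -0.41, -0.04, 0.08, 0.0, -0.0, 0.105]]
```

jog_arm --series '[[[30, 0, -0.41, 0.08, 0, 0, 0.105], [30, -0.04, -0.41, 0.08, 0, 0, 0.105], [30, -0.09, -0.4, 0.08, 0, 0, 0.105], [30, -0.13, -0.39, 0.08, 0, 0, 0.105], [30, -0.17, -0.37, 0.08, 0, 0, 0.105]]]'

```text
time_s: 11.15
tool_pos: [0.5735, -0.1561, 0.4047]
tool_rot: [-2.633, -1.708, 0.003]
wrist_force: [-0.5, -0.2, 0.1]
width: 0.305
```

jog_arm --series '[[[30, -0.21, -0.35, 0.08, 0, 0, 0.105], [30, -0.24, -0.33, 0.08, 0, 0, 0.105], [30, -0.27, -0.3, 0.08, 0, 0, 0.105], [30, -0.3, -0.27, 0.08, 0, 0, 0.105], [30, -0.33, -0.24, 0.08, 0, 0, 0.105]]]'

```text
time_s: 11.57
tool_pos: [0.5533, -0.1584, 0.4007]
tool_rot: [-2.987, -0.966, 0.004]
wrist_force: [-0.9, 0.3, 0.5]
width: 0.302
```

jog_arm --series '[[[30, -0.36, -0.2, 0.08, 0, 0, 0.105], [30, -0.37, -0.17, 0.08, 0, 0, 0.105], [30, -0.39, -0.13, 0.08, 0, 0, 0.105], [30, -0.4, -0.08, 0.08, 0, 0, 0.105], [30, -0.41, -0.04, 0.08, 0, 0, 0.105]]]'

```text
time_s: 11.98
tool_pos: [0.5329, -0.1606, 0.3968]
tool_rot: [-3.136, -0.158, 0.005]
wrist_force: [-0.9, -0.3, 0.4]
width: 0.3
```

jog_arm --series '[[[30, 0, 0, 0, 0, 0, 0], [30, 0, 0, 0, 0, 0, 0], [30, 0, 0, 0, 0, 0, 0], [30, 0, 0, 0, 0, 0, 0], [30, 0, 0, 0, 0, 0, 0]]]'

```text
time_s: 12.4
tool_pos: [0.5339, -0.1608, 0.3985]
tool_rot: [-3.137, -0.168, 0.0]
wrist_force: [-0.0, -0.1, -0.2]
width: 0.3
```

Run:
```python
from h import *
print(sense()['width'],sense()['wrist_force'])
plan([.534,-.161,.308],.11+np.pi/2,6,30)
c=cam('wrist');im=c['img'][:,:,::-1].copy()
v=(.5837,-.1545,.11)
def W(x,y,z):
    a=v[2];return [v[0]+x*np.cos(a)-y*np.sin(a),v[1]+x*np.sin(a)+y*np.cos(a),z]
def ln(ps,col):
    q=[tuple(int(t) for t in proj(c,W(*p))) for p in ps]
    for s,t in zip(q,q[1:]): cv2.line(im,s,t,col,1)
ln([(.085,-.1,.151),(.085,.1,.151),(.103,.1,.151),(.103,-.1,.151),(.085,-.1,.151)],(255,0,0))
ln([(-.15,-.15,.125),(-.15,.15,.125),(.15,.15,.125),(.15,-.15,.125),(-.15,-.15,.125)],(0,255,0))
cv2.imwrite('pics/w8.png',im)
```

```text
0.30025416170453 [-0.00611144 -0.09038433 -0.17472774]
pose [ 0.5339 -0.1608  0.3985] rot [-0.0001  0.0001 -0.003 ] per-row mm 15.090479926948833 deg 0.029159392863182032
[[30, 0.0, 0.0, 1.51, -0.0, 0.0, -0.001], [30, 0.0, 0.0, 1.51, -0.0, 0.0, -0.001], [30, 0.0, 0.0, 1.51, -0.0, 0.0, -0.001], [30, 0.0, 0.0, 1.51, -0.0, 0.0, -0.001], [30, 0.0, 0.0, 1.51, -0.0, 0.0, -0.001]]
[[30, 0.0, 0.0, 1.51, -0.0, 0.0, -0.001]]
```

View pics/w8.png

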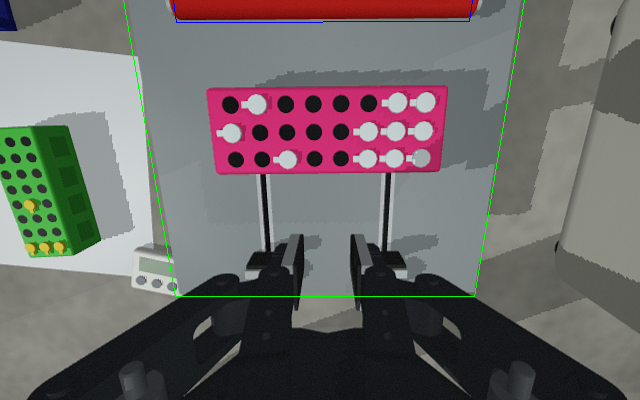

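The wrist camera now looks over the bar: rack centre at column 326, bar centre at 326, and the bar face line matches at row 21. Now descend behind the rack, between the clamps.

jog_arm --series '[[[30, 0, 0, 1.5, 0, 0, 0], [30, 0, 0, 2, 0, 0, 0], [30, 0, 0, 2, 0, 0, 0], [30, 0, 0, 1.6, 0, 0, 0], [30, 0, 0, 1.0, 0, 0, 0]]]'

```text
time_s: 12.87
tool_pos: [0.5332, -0.1605, 0.3158]
tool_rot: [-3.136, -0.167, 0.004]
wrist_force: [0.2, -0.4, -0.4]
width: 0.3
```

jog_arm --series '[[[30, 0, 0, 0.6, 0, 0, 0], [30, 0, 0, 0.3, 0, 0, 0], [30, 0, 0, 0, 0, 0, 0], [30, 0, 0, 0, 0, 0, 0], [30, 0, 0, 0, 0, 0, 0]]]'

```text
time_s: 13.28
tool_pos: [0.5343, -0.1611, 0.3098]
tool_rot: [3.136, 0.166, 0.003]
wrist_force: [0.3, -0.2, 0.1]
width: 0.301
```

Run:
```python
from h import *
print(sense()['width'],sense()['wrist_force'],sense()['tool_pos'])
c=cam('wrist');save(c,'w9.png')
```

```text
0.3012124620335089 [ 0.27794457 -0.17965603  0.1287196 ] [ 0.53428337 -0.1610689   0.30984865]
```

View pics/w9.png

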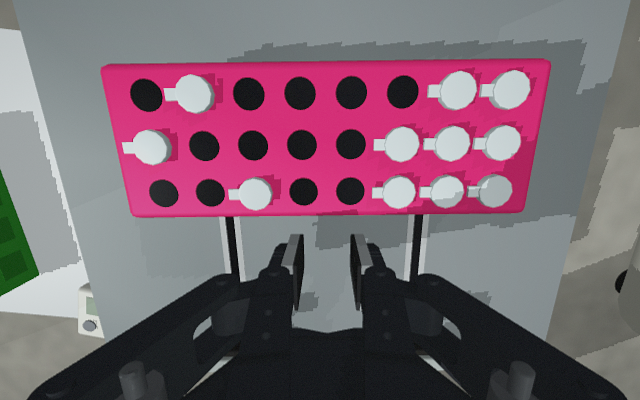

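jog_arm --series '[[[30, 0.4, 0, 0, 0, 0, 0], [30, 0.5, 0, 0, 0, 0, 0], [30, 0.4, 0, 0, 0, 0, 0], [30, 0.3, 0, 0, 0, 0, 0], [30, 0.2, 0, 0, 0, 0, 0]]]'

```text
time_s: 13.75
tool_pos: [0.5523, -0.1589, 0.3088]
tool_rot: [3.137, 0.166, 0.001]
wrist_force: [0.9, 0.1, 0.5]
width: 0.301
```

jog_arm --series '[[[30, 0.3, 0, 0, 0, 0, 0], [30, 0.3, 0, 0, 0, 0, 0], [30, 0.3, 0, 0, 0, 0, 0], [30, 0.3, 0, 0, 0, 0, 0], [30, 0.3, 0, 0, 0, 0, 0]]]'

```text
time_s: 14.17
tool_pos: [0.5665, -0.1573, 0.3085]
tool_rot: [-3.137, -0.166, 0.001]
wrist_force: [-1.8, -0.1, 0.7]
width: 0.302
```

jog_arm --series '[[[30, 0.3, 0, 0, 0, 0, 0], [30, 0.3, 0, 0, 0, 0, 0], [30, 0.3, 0, 0, 0, 0, 0], [30, 0.3, 0, 0, 0, 0, 0], [30, 0.3, 0, 0, 0, 0, 0]]]'

```text
time_s: 14.58
tool_pos: [0.5817, -0.1557, 0.3085]
tool_rot: [-3.137, -0.166, 0.0]
wrist_force: [-1.3, 0.3, -0.8]
width: 0.304
```

Run:
```python
from h import *
s=sense();print(s['width'],s['wrist_force'],s['tool_pos'])
c=cam('wrist');save(c,'w10.png')
```

```text
0.3036691665136914 [-1.25976148  0.30989066 -0.75083322] [ 0.58174076 -0.15572983  0.30854284]
```

View pics/w10.png

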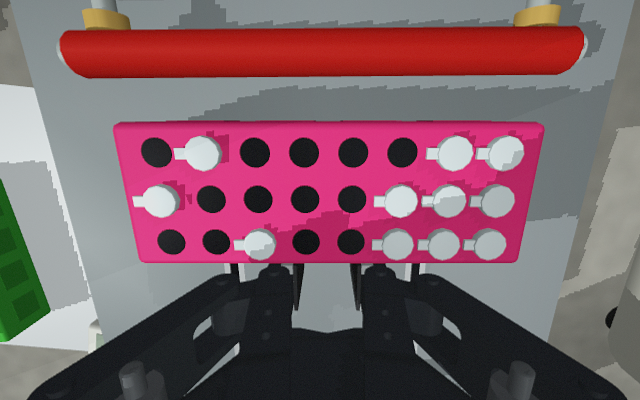

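The rack is sliding squarely with about 1.5 N of friction. Its front edge is at row 123 and the bar's near edge at row 77.

jog_arm --series '[[[30, 0.3, 0, 0, 0, 0, 0], [30, 0.3, 0, 0, 0, 0, 0], [30, 0.3, 0, 0, 0, 0, 0], [30, 0.2, 0, 0, 0, 0, 0], [30, 0.1, 0, 0, 0, 0, 0]]]'

```text
time_s: 15.05
tool_pos: [0.5937, -0.1545, 0.3087]
tool_rot: [3.137, 0.166, 0.0]
wrist_force: [-1.2, -1.3, 0.8]
width: 0.3
```

jog_arm --series '[[[30, 0.1, 0, 0, 0, 0, 0], [30, 0.1, 0, 0, 0, 0, 0], [30, 0.1, 0, 0, 0, 0, 0], [30, 0.1, 0, 0, 0, 0, 0], [30, 0.0, 0, 0, 0, 0, 0]]]'

```text
time_s: 15.47
tool_pos: [0.5975, -0.1541, 0.3087]
tool_rot: [-3.137, -0.166, -0.001]
wrist_force: [-1.4, -0.5, -0.9]
width: 0.3
```

Run:
```python
from h import *
s=sense();print(s['width'],s['wrist_force'],s['tool_pos'])
c=cam('wrist');save(c,'w11.png')
```

```text
0.30000549578195196 [-1.37032844 -0.46552584 -0.91301841] [ 0.59754716 -0.15406657  0.30872894]
```

View pics/w11.png

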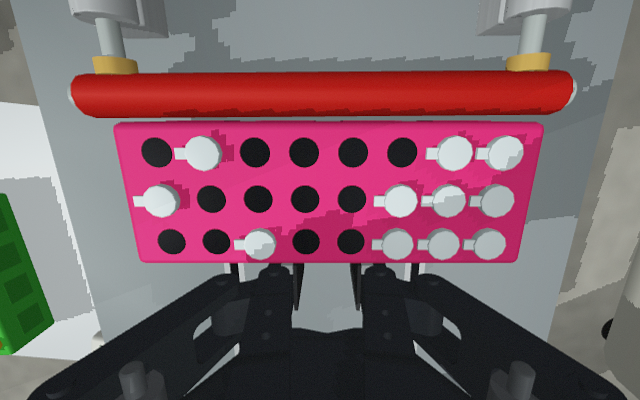

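jog_arm --series '[[[30, 0.1, 0, 0, 0, 0, 0], [30, 0.1, 0, 0, 0, 0, 0], [30, 0, 0, 0, 0, 0, 0], [30, 0, 0, 0, 0, 0, 0], [30, 0, 0, 0, 0, 0, 0]]]'

```text
time_s: 15.93
tool_pos: [0.5993, -0.1539, 0.3088]
tool_rot: [3.137, 0.166, -0.0]
wrist_force: [-2.5, -1.0, 0.2]
width: 0.297
```

jog_arm --series '[[[30, 0.1, 0, 0, 0, 0, 0], [30, 0.1, 0, 0, 0, 0, 0], [30, 0, 0, 0, 0, 0, 0], [30, 0, 0, 0, 0, 0, 0], [30, 0, 0, 0, 0, 0, 0]]]'

```text
time_s: 16.35
tool_pos: [0.6008, -0.1539, 0.3088]
tool_rot: [3.136, 0.166, -0.003]
wrist_force: [-4.3, -1.8, 3.0]
width: 0.302
```

jog_arm --series '[[[30, 0.1, 0, 0, 0, 0, 0], [30, 0.1, 0, 0, 0, 0, 0], [30, 0, 0, 0, 0, 0, 0], [30, 0, 0, 0, 0, 0, 0], [30, 0, 0, 0, 0, 0, 0]]]'

```text
time_s: 16.77
tool_pos: [0.6026, -0.1537, 0.3088]
tool_rot: [3.136, 0.166, -0.004]
wrist_force: [-5.6, -0.7, 2.4]
width: 0.301
```

Run:
```python
from h import *
s=sense();print(s['width'],s['wrist_force'],s['tool_pos'])
c=cam('wrist');save(c,'w12.png')
```

```text
0.3005681218422756 [-5.55733012 -0.72284388  2.36746535] [ 0.60261521 -0.15370893  0.30879235]
```

View pics/w12.png

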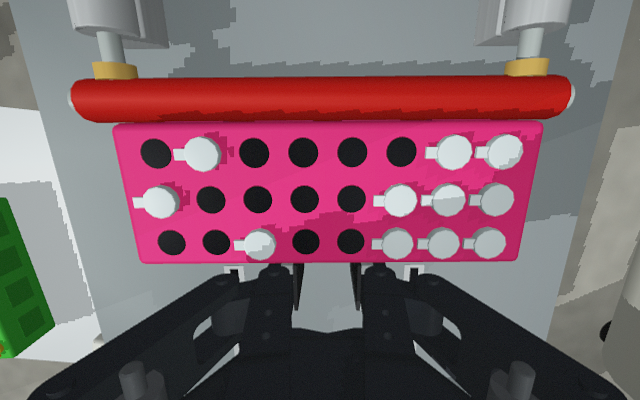

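```bash
cat > bar.py <<'E'
import cv2,numpy as np,sys
def rows(f):
    im=cv2.imread(f);h=cv2.cvtColor(im,cv2.COLOR_BGR2HSV)
    out=[]
    for cols in ((180,320),(320,460)):
        a=im[:,cols[0]:cols[1]].astype(float).mean(1) # B,G,R
        # bar top edge: red-blue jump
        r=(a[:,2]-a[:,1]);k=np.argmax(np.diff(r[:120]));
        th=60;i=np.where(r[:150]>th)[0][0];out.append(round(i-(r[i]-th)/(r[i]-r[i-1]),2))
        b=a[:,0];j=np.where(b[i+10:]>60)[0][0]+i+10;out.append(round(j-(b[j]-60)/(b[j]-b[j-1]),2))
    return out
for f in sys.argv[1:]:print(f,rows(f))
E
python3 bar.py pics/w10.png pics/w11.png pics/w12.png
```

```text
pics/w10.png [np.float64(28.36), np.float64(76.42), np.float64(27.24), np.float64(75.34)]
pics/w11.png [np.float64(72.18), np.float64(116.48), np.float64(71.09), np.float64(115.43)]
pics/w12.png [np.float64(77.09), np.float64(121.11), np.float64(75.96), np.float64(120.33)]
```

Tracking the bar edge shows it moved only about 1.85 mm relative to the tool over 5.1 mm of travel. That puts the bar at about 3.2 mm now, so 6.8 mm more is needed.

jog_arm --series '[[[30, 0.1, 0, 0, 0, 0, 0], [30, 0.1, 0, 0, 0, 0, 0], [30, 0.1, 0, 0, 0, 0, 0], [30, 0, 0, 0, 0, 0, 0], [30, 0, 0, 0, 0, 0, 0]]]'

```text
time_s: 17.23
tool_pos: [0.6053, -0.1534, 0.3088]
tool_rot: [3.136, 0.165, -0.005]
wrist_force: [-6.8, -3.0, 3.9]
width: 0.301
```

jog_arm --series '[[[30, 0.1, 0, 0, 0, 0, 0], [30, 0.1, 0, 0, 0, 0, 0], [30, 0, 0, 0, 0, 0, 0], [30, 0, 0, 0, 0, 0, 0], [30, 0, 0, 0, 0, 0, 0]]]'

```text
time_s: 17.65
tool_pos: [0.607, -0.1532, 0.3088]
tool_rot: [3.136, 0.165, -0.006]
wrist_force: [-6.9, -2.5, 3.8]
width: 0.296
```

```bash
python3 - <<'E'
from h import *
s=sense();print(s['width'],s['wrist_force'],s['tool_pos'])
c=cam('wrist');save(c,'w13.png')
c=cam('scene');cv2.imwrite('pics/scene13.png',cv2.resize(c['img'][190:350,100:270,::-1],None,fx=4.5,fy=3.7,interpolation=cv2.INTER_CUBIC))
E
python3 bar.py pics/w13.png
```

```text
0.29562539133776766 [-6.91962616 -2.5028782   3.76887015] [ 0.60702687 -0.1531982   0.30878307]
pics/w13.png [np.float64(77.06), np.float64(121.1), np.float64(75.93), np.float64(120.4)]
```

View pics/scene13.png

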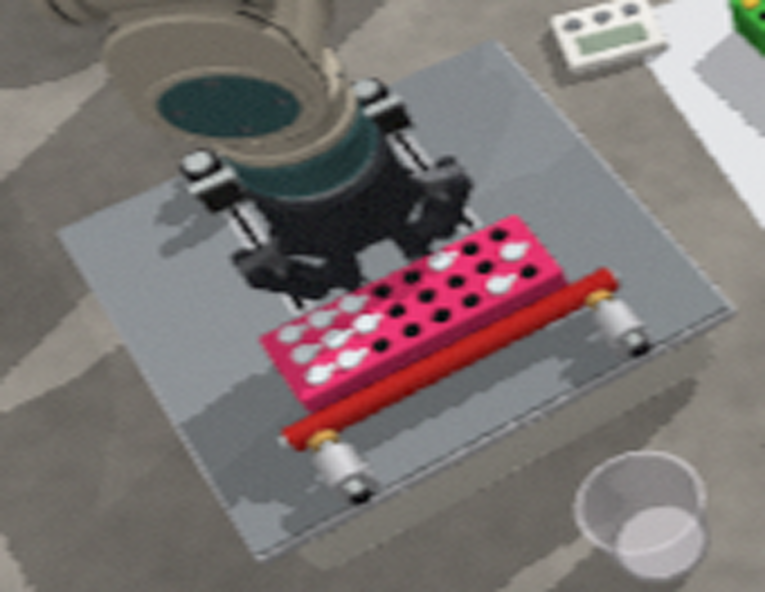

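jog_arm --series '[[[30, 0.1, 0, 0, 0, 0, 0], [30, 0.1, 0, 0, 0, 0, 0], [30, 0, 0, 0, 0, 0, 0], [30, 0, 0, 0, 0, 0, 0], [30, 0, 0, 0, 0, 0, 0]]]'

```text
time_s: 18.17
tool_pos: [0.6088, -0.153, 0.3088]
tool_rot: [3.136, 0.165, -0.007]
wrist_force: [-9.2, -1.5, 5.3]
width: 0.3
```

jog_arm --series '[[[30, 0, 0, 0, 0, 0, 0], [30, 0, 0, 0, 0, 0, 0], [30, 0, 0, 0, 0, 0, 0], [30, 0, 0, 0, 0, 0, 0], [30, 0, 0, 0, 0, 0, 0]]]'

```text
time_s: 18.58
tool_pos: [0.6088, -0.153, 0.3088]
tool_rot: [3.136, 0.165, -0.007]
wrist_force: [-8.7, -2.6, 4.0]
width: 0.297
```

```bash
python3 - <<'E'
from h import *
s=sense();print(s['width'],s['wrist_force'],s['tool_pos'])
c=cam('wrist');save(c,'w14.png')
c=cam('side');cv2.imwrite('pics/side14.png',cv2.resize(c['img'][180:330,310:480,::-1],None,fx=4.5,fy=3.9,interpolation=cv2.INTER_CUBIC))
obs=[]
for n in ('scene','side'):
    c=cam(n);d=finder.cut_out(n,'pink_rack')
    g=[(k,ray(c,np.argwhere(k['pixels'])[:,::-1].mean(0),.16)) for k in d]
    k,w=min(g,key=lambda t:np.hypot(t[1][0]-.65,t[1][1]+.15)); obs.append((c,k['pixels']))
sh=np.array([.5837,-.1545]);a=.11;Rm=np.array([[np.cos(a),np.sin(a)],[-np.sin(a),np.cos(a)]])
r=fit(obs,.648,-.148,.11,.058,.16,.125,.173);print(r.x.round(4),round(r.fun,3),'shaker frame',(Rm@(r.x[:2]-sh)).round(4))
E
python3 bar.py pics/w14.png
```

```text
0.2965851710796835 [-8.72619594 -2.6151668   3.99322323] [ 0.60879086 -0.15297518  0.30877109]
[ 0.6455 -0.15    0.1107] 0.366 shaker frame [ 0.0619 -0.0023]
pics/w14.png [np.float64(77.05), np.float64(121.12), np.float64(75.91), np.float64(120.4)]
```

View pics/w14.png

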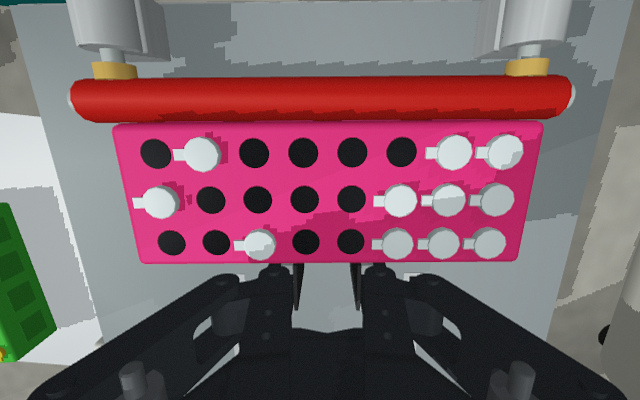

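View pics/side14.png

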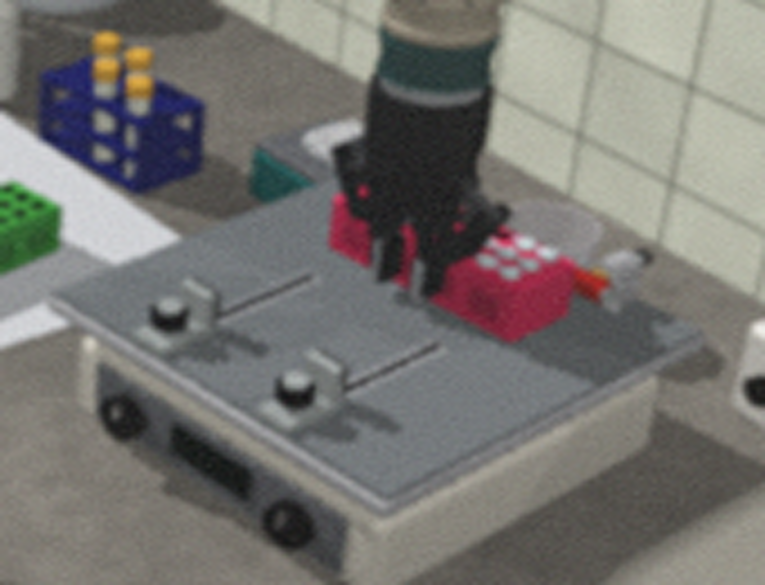

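The bar edge stays fixed relative to the tool at row 121, and the visible pusher shaft has shortened by about 23 px, or 9–10 mm. Tool travel agrees, giving about 9.5 mm. The rack is square and the clamps are untouched, so now I hold for three seconds.

jog_arm --series '[[[30, 0, 0, 0, 0, 0, 0], [30, 0, 0, 0, 0, 0, 0], [30, 0, 0, 0, 0, 0, 0], [30, 0, 0, 0, 0, 0, 0], [30, 0, 0, 0, 0, 0, 0]]]'

```text
time_s: 19.3
tool_pos: [0.6088, -0.153, 0.3088]
tool_rot: [3.136, 0.165, -0.007]
wrist_force: [-8.1, -2.3, 4.3]
width: 0.301
```

jog_arm --series '[[[30, 0, 0, 0, 0, 0, 0], [30, 0, 0, 0, 0, 0, 0], [30, 0, 0, 0, 0, 0, 0], [30, 0, 0, 0, 0, 0, 0], [30, 0, 0, 0, 0, 0, 0]]]'

```text
time_s: 19.72
tool_pos: [0.6088, -0.153, 0.3088]
tool_rot: [3.136, 0.165, -0.007]
wrist_force: [-8.6, -2.2, 5.2]
width: 0.303
```

jog_arm --series '[[[30, 0, 0, 0, 0, 0, 0], [30, 0, 0, 0, 0, 0, 0], [30, 0, 0, 0, 0, 0, 0], [30, 0, 0, 0, 0, 0, 0], [30, 0, 0, 0, 0, 0, 0]]]'

```text
time_s: 20.13
tool_pos: [0.6088, -0.153, 0.3088]
tool_rot: [3.136, 0.165, -0.007]
wrist_force: [-9.6, -2.7, 4.0]
width: 0.304
```

jog_arm --series '[[[30, 0, 0, 0, 0, 0, 0], [30, 0, 0, 0, 0, 0, 0], [30, 0, 0, 0, 0, 0, 0], [30, 0, 0, 0, 0, 0, 0], [30, 0, 0, 0, 0, 0, 0]]]'

```text
time_s: 20.55
tool_pos: [0.6088, -0.153, 0.3088]
tool_rot: [3.136, 0.165, -0.007]
wrist_force: [-9.8, -2.3, 4.6]
width: 0.299
```

jog_arm --series '[[[30, 0, 0, 0, 0, 0, 0], [30, 0, 0, 0, 0, 0, 0], [30, 0, 0, 0, 0, 0, 0], [30, 0, 0, 0, 0, 0, 0], [30, 0, 0, 0, 0, 0, 0]]]'

```text
time_s: 20.97
tool_pos: [0.6088, -0.153, 0.3088]
tool_rot: [3.136, 0.165, -0.007]
wrist_force: [-8.2, -2.4, 4.0]
width: 0.3
```

jog_arm --series '[[[30, 0, 0, 0, 0, 0, 0], [30, 0, 0, 0, 0, 0, 0], [30, 0, 0, 0, 0, 0, 0], [30, 0, 0, 0, 0, 0, 0], [30, 0, 0, 0, 0, 0, 0]]]'

```text
time_s: 21.38
tool_pos: [0.6088, -0.153, 0.3088]
tool_rot: [3.136, 0.165, -0.007]
wrist_force: [-8.3, -2.6, 4.6]
width: 0.3
```

jog_arm --series '[[[30, 0, 0, 0, 0, 0, 0], [30, 0, 0, 0, 0, 0, 0], [30, 0, 0, 0, 0, 0, 0], [30, 0, 0, 0, 0, 0, 0], [30, 0, 0, 0, 0, 0, 0]]]'

```text
time_s: 21.8
tool_pos: [0.6088, -0.153, 0.3088]
tool_rot: [3.136, 0.165, -0.007]
wrist_force: [-8.5, -2.7, 4.6]
width: 0.3
```

jog_arm --series '[[[30, 0, 0, 0, 0, 0, 0], [30, 0, 0, 0, 0, 0, 0], [30, 0, 0, 0, 0, 0, 0], [30, 0, 0, 0, 0, 0, 0], [30, 0, 0, 0, 0, 0, 0]]]'

```text
time_s: 22.22
tool_pos: [0.6088, -0.153, 0.3088]
tool_rot: [3.136, 0.165, -0.007]
wrist_force: [-7.7, -2.3, 5.2]
width: 0.3
```

```bash
python3 - <<'E'
from h import *
c=cam('wrist');save(c,'w15.png')
c=cam('scene');save(c,'scene15.png')
s=sense();print(s['time_s'],s['wrist_force'],s['tool_pos'])
E
python3 bar.py pics/w15.png
```

```text
22.3167 [-9.62607353 -2.5456464   4.84449451] [ 0.60879651 -0.15299494  0.30879511]
pics/w15.png [np.float64(77.05), np.float64(121.13), np.float64(75.91), np.float64(120.41)]
```

View pics/scene15.png

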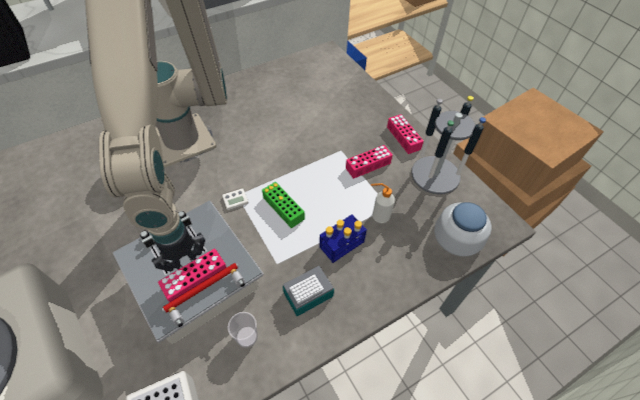

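Steady for over 3.5 s: no drift, and everything else on the bench is where it was. Handing in.

```bash
python3 -c "
from bench import hand_in
print(hand_in())"
```

```text
the job is handed in; nothing more can be done
None
```

I picked the pink rack nearest the base, set it down centred between the clamps and the bar, and pushed it square against the bar. The push came from behind, at the middle of its length, with two slightly spread fingers. I held it there and handed in at 22.3 s, with the arm still pressing.

**Last checks**
- **Bar travel:** about 9.5 mm by my estimate, from tool travel and the bar's edge in the wrist camera. From the spring figures that is roughly 5.3 N on the bar.
- **Steadiness:** over about 3.5 s of holding, the tool pose stayed within 0.1 mm and the bar edge within 0.02 px.
- **Position:** the rack is square to the bar in the pictures and about 2 mm off its centre.
- **Surroundings:** the clamps and everything else on the bench look unmoved.

**What disagreed**
- **Force:** the wrist read 8 to 10 N along the push, more than the spring alone. I put the rest down to the rack's friction on the mat, because the fingers also bear down on the rack with 4 to 5 N. I have no direct reading of the force on the bar.
- **Rack position:** the final camera fit of the rack was poor because the gripper hid much of it. It put the rack 3 to 4 mm short of where the bar travel implies, so I relied on the wrist camera instead.

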